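# Flip the stock tags of the component tubs

## Task

Bring the stock tags on the rail up to date: every tub heaped full of parts must have its own tag flipped over to lean towards the tub, and the tag of the tub that has run down must lean the other way, towards the robot. Push the wrong tags over gently with a fingertip until they rest on their stops, and leave the tags that are already right as they are. Grasp nothing, do not shift the tubs or anything else on the bench, and finish clear of everything.

Things in the scene. Friction and masses are not known exactly. Their poses are not given: they have to be found in the camera images.
- rail: Aluminium base bar 60 x 420 x 8 mm fixed flat on the bench, carrying four tag stands in a row along its y axis, 100 mm apart (at y = -150, -50, 50 and 150 mm in its frame). Origin: centre of its underside. Its +x points from the robot's side to the tubs' side; its placing and yaw vary
- stand_a: Fixed grey stand on the rail, foot 40 x 60 x 6 mm, two ears to 76 mm above its origin, a hinged tag between them. Origin: centre of the foot's underside, 8 mm above the bench; axes parallel to the rail's. Hinge pin along y, 67 mm above the origin. Tag: aluminium plate 44 mm wide, 4 mm thick, 30 g, its free edge 60 mm from the pin. Which of the four places it has varies
- tag_a (a joint): Angle of stand_a's tag. 0 = leaning 0.75 rad to the robot's side (-x; reorder), 0.75 = upright, 1.5 = leaning 0.75 rad to the tub's side (+x; in stock). Stops at 0 and 1.5; swings freely and past upright drops to the stop by itself. At a stop its edge is 41 mm sideways of the pin and 119 mm above the bench; upright, 135 mm. Starts at 0
- stand_b: Fixed grey stand on the rail, foot 40 x 60 x 6 mm, two ears to 76 mm above its origin, a hinged tag between them. Origin: centre of the foot's underside, 8 mm above the bench; axes parallel to the rail's. Hinge pin along y, 67 mm above the origin. Tag: aluminium plate 44 mm wide, 4 mm thick, 30 g, its free edge 60 mm from the pin. Which of the four places it has varies
- tag_b (a joint): Angle of stand_b's tag. 0 = leaning 0.75 rad to the robot's side (-x; reorder), 0.75 = upright, 1.5 = leaning 0.75 rad to the tub's side (+x; in stock). Stops at 0 and 1.5; swings freely and past upright drops to the stop by itself. At a stop its edge is 41 mm sideways of the pin and 119 mm above the bench; upright, 135 mm. Starts at 0
- stand_c: Fixed grey stand on the rail, foot 40 x 60 x 6 mm, two ears to 76 mm above its origin, a hinged tag between them. Origin: centre of the foot's underside, 8 mm above the bench; axes parallel to the rail's. Hinge pin along y, 67 mm above the origin. Tag: aluminium plate 44 mm wide, 4 mm thick, 30 g, its free edge 60 mm from the pin. Which of the four places it has varies
- tag_c (a joint): Angle of stand_c's tag. 0 = leaning 0.75 rad to the robot's side (-x; reorder), 0.75 = upright, 1.5 = leaning 0.75 rad to the tub's side (+x; in stock). Stops at 0 and 1.5; swings freely and past upright drops to the stop by itself. At a stop its edge is 41 mm sideways of the pin and 119 mm above the bench; upright, 135 mm. Starts at 0
- stand_d: Fixed grey stand on the rail, foot 40 x 60 x 6 mm, two ears to 76 mm above its origin, a hinged tag between them. Origin: centre of the foot's underside, 8 mm above the bench; axes parallel to the rail's. Hinge pin along y, 67 mm above the origin. Tag: aluminium plate 44 mm wide, 4 mm thick, 30 g, its free edge 60 mm from the pin. Which of the four places it has varies
- tag_d (a joint): Angle of stand_d's tag. 0 = leaning 0.75 rad to the robot's side (-x; reorder), 0.75 = upright, 1.5 = leaning 0.75 rad to the tub's side (+x; in stock). Stops at 0 and 1.5; swings freely and past upright drops to the stop by itself. At a stop its edge is 41 mm sideways of the pin and 119 mm above the bench; upright, 135 mm. Starts at 1.5
- tub_resistors: Loose white open tub 120 x 80 x 50 mm (x, y, z), wall 3 mm, standing on the bench about 115 mm on the +x side of the stand it belongs to, square to the rail to within 5 degrees; which stand it belongs to varies. Origin: centre of its underside. FULL: heaped to about 10 mm above the rim with small leaded resistors
- tub_capacitors: Loose white open tub 120 x 80 x 50 mm (x, y, z), wall 3 mm, standing on the bench about 115 mm on the +x side of the stand it belongs to, square to the rail to within 5 degrees; which stand it belongs to varies. Origin: centre of its underside. FULL: heaped to about 10 mm above the rim with small round capacitors
- tub_connectors: Loose white open tub 120 x 80 x 50 mm (x, y, z), wall 3 mm, standing on the bench about 115 mm on the +x side of the stand it belongs to, square to the rail to within 5 degrees; which stand it belongs to varies. Origin: centre of its underside. FULL: heaped to about 10 mm above the rim with small block connectors
- tub_low: Loose white open tub 120 x 80 x 50 mm (x, y, z), wall 3 mm, standing on the bench about 115 mm on the +x side of the stand it belongs to, square to the rail to within 5 degrees; which stand it belongs to varies. Origin: centre of its underside. NOT full: run down, its floor bare but for a few parts
- spool: Loose bystander: reel of solder standing on its flange beside one end of the rail, 54 mm diameter, 48 mm high. Origin: centre of its underside
- flux_bottle: Loose bystander: amber bottle, 60 mm diameter, 120 mm high, standing well to the right of the rail. Origin: centre of its underside
- tip_tin: Loose bystander: small steel bowl, rim radius 30 mm, 28 mm high, on the robot's side of the rail. Origin: centre of its underside
- brush: Loose bystander: cleaning brush 150 mm long lying flat on the robot's side of the rail. Origin: on its handle's underside
- fixture: Loose bystander: dark brown slotted fixture block 60 x 110 x 34 mm, front left. Origin: centre of its underside
- paste_jar: Loose bystander: lidded jar, 44 mm diameter, 40 mm high, beside the other end of the rail. Origin: centre of its underside
- screwdriver: Loose bystander: screwdriver 160 mm long lying flat, front right. Origin: on its handle's underside
There are look-alikes about, which are no part of the job. What is shaped like the tub_low but green or yellow is not meant.

How it is judged:
At the end, for the whole second after the job is handed in: Each tag standing in front of a full tub reads over 1.35 rad, the tag in front of the run-down tub under 0.15 rad, all at rest (under 0.2 rad/s); each tub still stands in front of the same stand (centres within 133 mm) (((horizontal distance between tub_resistors and stand_a below 0.133 m and value of joint tag_a above 1.35 rad) or (horizontal distance between tub_capacitors and stand_a below 0.133 m and value of joint tag_a above 1.35 rad) or (horizontal distance between tub_connectors and stand_a below 0.133 m and value of joint tag_a above 1.35 rad) or (horizontal distance between tub_low and stand_a below 0.133 m and value of joint tag_a below 0.15 rad)) and velocity of joint tag_a between -0.2 and 0.2 rad/s and ((horizontal distance between tub_resistors and stand_b below 0.133 m and value of joint tag_b above 1.35 rad) or (horizontal distance between tub_capacitors and stand_b below 0.133 m and value of joint tag_b above 1.35 rad) or (horizontal distance between tub_connectors and stand_b below 0.133 m and value of joint tag_b above 1.35 rad) or (horizontal distance between tub_low and stand_b below 0.133 m and value of joint tag_b below 0.15 rad)) and velocity of joint tag_b between -0.2 and 0.2 rad/s and ((horizontal distance between tub_resistors and stand_c below 0.133 m and value of joint tag_c above 1.35 rad) or (horizontal distance between tub_capacitors and stand_c below 0.133 m and value of joint tag_c above 1.35 rad) or (horizontal distance between tub_connectors and stand_c below 0.133 m and value of joint tag_c above 1.35 rad) or (horizontal distance between tub_low and stand_c below 0.133 m and value of joint tag_c below 0.15 rad)) and velocity of joint tag_c between -0.2 and 0.2 rad/s and ((horizontal distance between tub_resistors and stand_d below 0.133 m and value of joint tag_d above 1.35 rad) or (horizontal distance between tub_capacitors and stand_d below 0.133 m and value of joint tag_d above 1.35 rad) or (horizontal distance between tub_connectors and stand_d below 0.133 m and value of joint tag_d above 1.35 rad) or (horizontal distance between tub_low and stand_d below 0.133 m and value of joint tag_d below 0.15 rad)) and velocity of joint tag_d between -0.2 and 0.2 rad/s); the robot touches nothing.
It fails at once if a tag that was already right is flipped over ((horizontal distance between tub_low and stand_a below 0.133 m and value of joint tag_a above 0.9 rad) or (horizontal distance between tub_low and stand_b below 0.133 m and value of joint tag_b above 0.9 rad) or (horizontal distance between tub_low and stand_c below 0.133 m and value of joint tag_c above 0.9 rad) or (not (horizontal distance between tub_low and stand_d below 0.133 m) and value of joint tag_d below 0.6 rad)).
It fails at once if a tag or its stand is pushed harder than 20 N (contact force between the fingers and stand_a above 20 N or contact force between the fingers and stand_b above 20 N or contact force between the fingers and stand_c above 20 N or contact force between the fingers and stand_d above 20 N).
It fails at once if a tub is lifted or shifted more than 12 mm (distance of any of tub_resistors, tub_capacitors, tub_connectors, tub_low from where it was at the start of the episode above 0.012 m).
It fails at once if another loose thing is lifted or shifted more than 30 mm (distance of any of spool, flux_bottle, tip_tin, brush, fixture, paste_jar, screwdriver from where it was at the start of the episode above 0.03 m).
It also fails if it takes over 72 s, if anything falls off the work surface, if the arm or the gripper's body presses on something with over 40 N, if the wrist force passes 120 N, or if a joint passes its speed limit or range.

## Robot

A 6-joint arm with a two-finger parallel gripper is mounted at the origin on the work surface. World frame = base frame: x ahead of the robot, y to its left, z up, the work surface at z = 0. Lengths are in m, angles in rad, forces in N, time in s.
With the tool pointing down it reaches from about 0.325 to 0.9 m from the base axis. Payload 6.1 kg.
Tool frame: the origin (TCP) lies at the centre of the arm's flange, where the gripper is bolted on; the fingertips stand 173 mm ahead of it and the grasp point (between the pads) lies 155 mm ahead of it; z points along the fingers, y is the direction in which the jaws open and shut (so a half turn about z gives the same grasp; the last joint's range is limited). The gripper opens to 85 mm and grips with 20 to 120 N. Pads are 22 mm wide; open, the fingers measure 114 mm over their backs; the gripper's body (76 mm by 85 mm) begins 54 mm behind the grasp point. The pads swing forward as they close: fully open they stand 13 mm farther back than shut.
Start: joints at [1.159, 0.22, 1.526, -0, 1.395, -0.126], TCP at [0.176, 0.6, 0.405] pointing down, gripper open.
Joint ranges: [-2.98, 2.98], [-0.91, 2.08], [0.09, 2.57], [-1.24, 4.39], [0.2, 2.65], [-2.68, 2.68]. Speed limits (rad/s): [2.57, 2.57, 3.01, 3.14, 3.14, 3.14].

## Interface

Orientations are given as a rotation vector (axis times angle).
In Python, from station import bot gives the robot as it stands.
- The arm moves only by the tool jog_arm, never from a script. Its argument "plan" is text: rows parted by semicolons, each of 7 numbers parted by spaces: the shift along the world's x, y, z in mm, then the turn, a rotation vector about the world's x, y, z in rad, then the closure, from 0 (fully open) to 1 (shut). In form: x y z ax ay az claw; .... A call has 1 to 5 rows; each row is the pose to reach, as a shift and turn from the pose commanded when the call began; what a row does not reach only later rows make up. A row lasts 1/10 s, in which the tool goes at most 50 mm and 8.59 degrees, less where a joint would pass 70% of its speed; a pose out of reach is approached as far as the arm can. A call with a gripper value outside its range is refused whole. The fingers move at their own pace and stop on an object; "force" is the grip in N (left out, the last holds). Time passes only in rows, so rows that repeat a pose let the fingers close. It gives the time, the measured TCP pose, the force and the opening at its end, in the units of the state.
- bot.get_obs(): the state, without advancing time (a new reading comes with each control period).
- bot.camera(name): name is "scene" or "top" or "wrist"; returns the picture (384x512x3 uint8, red, green, blue); there is no depth.
- bot.camera_params(name): a dict with "fx", "fy", "cx", "cy" (pixels), "R" (3x3) and "t" (3): a world point X has camera coordinates R X + t. Camera axes: x right, y down, z forward; pixel columns grow to the right and rows downward; lengths in m; the calibration is good to about 2 mm. A picture is of the moment at which its call begins: read the wrist's pose just before it. camera_params takes no time and is no camera call; for the wrist camera it gives the pose at the moment of the call.
- bot.hand_in(): hands the job in, once; it reports no verdict.
Trained networks look in the newest picture that a camera, given by its name, has taken for a name from the list of things; names that differ only in an ending like _2 or _b are one class to them, and where a whole thing is asked for, a point or a joint stands for the part that bears it (a point fixed in the world has none). Each returns a list of dicts, best first, with "confidence" (0 to 1); they miss things now and then, are a little off and sometimes report something else, mostly with a low value. They report only what shows in the picture. A call takes as long as a camera call. They do not tell look-alikes from the thing itself.
- bot.recognise(camera, label): "position" ([x, y, z] in m, in world coordinates, good to about 4 mm: the middle of the surface that is visible of it).
- bot.silhouettes(camera, label): "mask" (384x512 bool, what is visible of it).
- bot.place_of(camera, label): "position" ([x, y, z] in m, in world coordinates, good to about 4 mm: a listed point, or the origin of a listed thing).
The state is a dict: "time_s": time; "q": joint angles; "joint_vel": joint speeds; "tau": joint torques, N m; "position": TCP position; "orientation": TCP orientation; "force": force on the tool from outside, world axes, zero at the start; "wrist_torque": the same for the moment, N m; "gripper_width": finger opening in m.
Only numpy, scipy, OpenCV 4.12 (cv2) and the standard library are available. Lean on these libraries where they do the work, as an engineer would, in place of code of your own. Each camera call takes 0.05 s, during which the arm holds its last target.

## Working session

There is one attempt and no reset: what is moved stays moved. The work goes in short steps, Python scripts to look and compute and a tool call to move; the robot and the scene stay as the last step left them, time stands still between calls to the robot, and variables do not carry over. Pictures are saved under pics/ and viewed, and the job is handed in when it is done.

Besides the shell and the picture viewer there is one more tool, called after "Emit:" by a JSON object that holds its "name" and its "arguments". jog_arm: Moves the arm, as the interface text tells. Its arguments: {"type":"object","properties":{"plan":{"type":"string"},"force":{"type":"number"}},"required":["plan"]}

```bash
ls; mkdir -p pics; python3 - <<'E'
from station import bot
import cv2
for n in ["scene","top"]:
    im=bot.camera(n); cv2.imwrite(f"pics/{n}0.png",cv2.cvtColor(im,cv2.COLOR_RGB2BGR))
    p=bot.camera_params(n); print(n,p)
print(bot.get_obs())
E
```

```text
pics
scene {'fx': 498.9031446546986, 'fy': 498.9031446546986, 'cx': 249.21753514853356, 'cy': 189.0902791808048, 'R': array([[ 0.72090967,  0.69284329,  0.01604414],
       [ 0.58541547, -0.59641311, -0.54916312],
       [-0.37091505,  0.40528949, -0.83556116]]), 't': array([-0.28487408, -0.3137354 ,  1.94809182])}
top {'fx': 437.2351329764372, 'fy': 437.2351329764372, 'cx': 250.5619143525342, 'cy': 186.6429127366196, 'R': array([[ 0.11905145, -0.99287135,  0.00576521],
       [-0.96850428, -0.1174047 , -0.21958052],
       [ 0.21869207,  0.02055775, -0.97557735]]), 't': array([-0.14486134,  0.47934396,  1.30319027])}
{'time_s': 0.1, 'q': array([ 1.15890662e+00,  2.21148223e-01,  1.52748162e+00,  2.85871925e-05,
        1.39467637e+00, -1.26066151e-01]), 'joint_vel': array([ 0.00073081,  0.0017885 , -0.00365119, -0.00012337, -0.00016724,
        0.00147926]), 'tau': array([ 2.02432413e-03, -4.98247647e+01, -3.90548658e+01, -1.43185812e-04,
        5.69726952e-03,  4.70941779e-05]), 'position': array([0.17610223, 0.59943444, 0.40371576]), 'orientation': array([-4.47382816e-01, -3.10908587e+00,  2.58271484e-03]), 'force': array([ 0.20271258, -0.35083083,  1.26349662]), 'wrist_torque': array([-0.00074534,  0.04891365,  0.03018353]), 'gripper_width': 0.0854999823716545}
```

View pics/scene0.png

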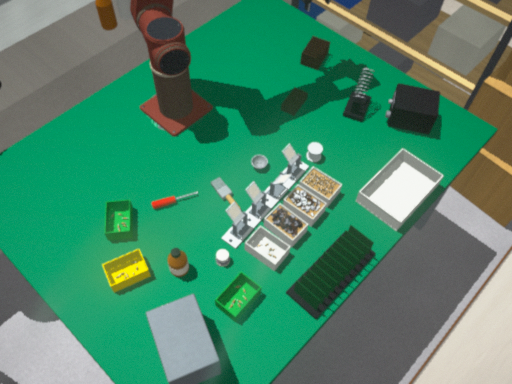

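View pics/top0.png

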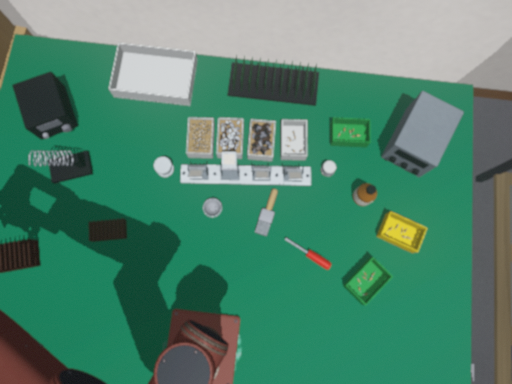

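```bash
python3 - <<'E'
from station import bot
import numpy as np
bot.camera("top");
def proj(p,X): c=p["R"]@X+p["t"]; return [int(p["fx"]*c[0]/c[2]+p["cx"]),int(p["fy"]*c[1]/c[2]+p["cy"])]
p=bot.camera_params("top")
for l in ["rail","stand_a","tub_resistors","tub_capacitors","tub_connectors","tub_low","spool","flux_bottle","tip_tin","brush","paste_jar","screwdriver","fixture"]:
    print(l,[(np.round(d["position"],3).tolist(),round(d["confidence"],2),proj(p,np.array(d["position"]))) for d in bot.place_of("top",l)])
E
```

```text
rail [([0.543, -0.068, 0.003], 0.82, [246, 174])]
stand_a [([0.537, -0.018, 0.009], 0.87, [230, 174]), ([0.55, -0.115, 0.005], 0.56, [261, 174]), ([0.56, -0.218, 0.01], 0.51, [293, 174]), ([0.531, 0.084, 0.006], 0.48, [199, 172])]
tub_resistors [([0.648, 0.095, 0.0], 0.72, [201, 138]), ([0.594, -0.325, 0.0], 0.42, [326, 168])]
tub_capacitors [([0.655, -0.001, -0.002], 0.73, [230, 139])]
tub_connectors [([0.663, -0.105, -0.0], 0.77, [262, 141])]
tub_low [([0.252, -0.469, 0.003], 0.88, [364, 280]), ([0.415, -0.565, -0.002], 0.8, [397, 232]), ([0.67, -0.205, -0.002], 0.59, [292, 142])]
spool [([0.53, 0.194, 0.003], 0.81, [166, 169]), ([0.593, -0.323, -0.001], 0.68, [326, 169]), ([0.662, -0.099, -0.001], 0.57, [260, 141])]
flux_bottle [([0.514, -0.444, 0.002], 0.83, [361, 196])]
tip_tin [([0.422, 0.021, -0.004], 0.72, [214, 208]), ([0.313, 0.342, 0.001], 0.36, [108, 229])]
brush [([0.431, -0.152, 0.003], 0.77, [268, 211]), ([0.314, 0.34, -0.001], 0.38, [109, 229])]
paste_jar [([0.593, -0.325, -0.001], 0.64, [326, 169])]
screwdriver [([0.317, -0.282, -0.005], 0.67, [305, 252])]
fixture [([0.313, 0.34, 0.002], 0.59, [109, 229])]
```

```bash
python3 - <<'E'
import cv2
a=cv2.imread("pics/top0.png")[105:200,150:350]; b=cv2.imread("pics/scene0.png")[130:280,200:360]
cv2.imwrite("pics/c1.png",cv2.resize(a,None,fx=4,fy=4,interpolation=3))
cv2.imwrite("pics/c2.png",cv2.resize(b,None,fx=4,fy=4,interpolation=3))
E
```

```text
(no output)
```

View pics/c1.png

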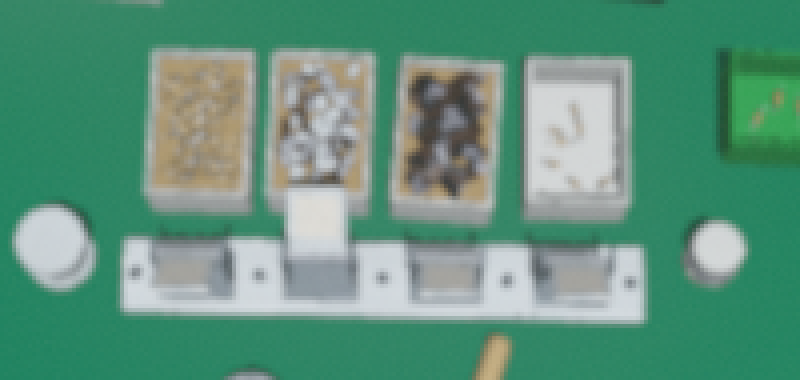

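View pics/c2.png

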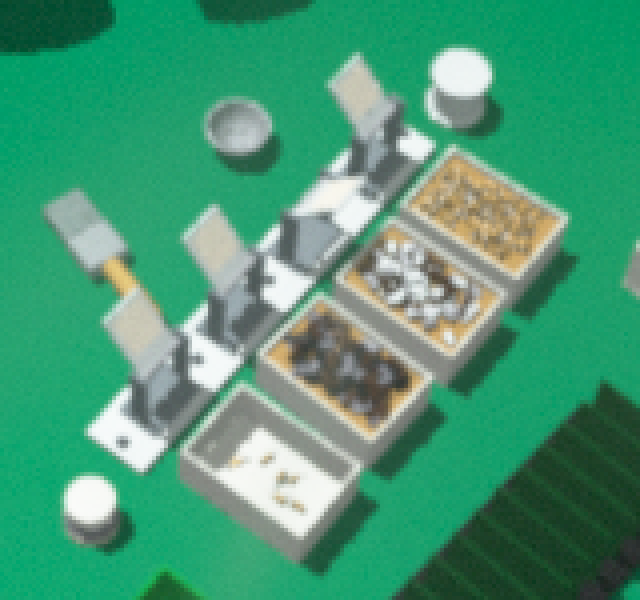

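The overhead picture (crop) shows, left to right, resistors (201,138), capacitors (230,139) and connectors (262,141), all heaped, then the white run-down tub (292,142). Four things could be taken for tub_low: white (292,142), green (368,280), green (350,132) and yellow (403,232). The big white tray at (153,75) is a fifth. I choose the white one at (292,142), because it stands in the row behind the rail. The second tag (230,160) leans to the tubs and the other three lean to the robot. So tags 1 (resistors) and 3 (connectors) must be flipped, and 2 and 4 stay as they are.

Next I refine the rail pose.

```bash
python3 - <<'E'
from station import bot
import numpy as np
def back(n,uv,z):
    p=bot.camera_params(n); R,t=p["R"],p["t"]; d=R.T@np.array([(uv[0]-p["cx"])/p["fx"],(uv[1]-p["cy"])/p["fy"],1]); o=-R.T@t
    return (o+d*(z-o[2])/d[2])[:2]
c=[back("top",(150+u/4,105+v/4),.008) for u,v in [(122,238),(643,247),(645,322),(121,313)]]
print(np.round(c,3),np.mean(c,0)); 
L=(c[0]+c[3])/2;Rr=(c[1]+c[2])/2; e=L-Rr; print("top len",np.linalg.norm(e),"yaw",np.arctan2(-e[0],e[1]))
bot.camera("scene")
P=[]
for cam in ["scene","top"]:
    if cam=="top": bot.camera("top")
    r=[d["position"] for d in bot.place_of(cam,"rail")][:1]; s=[(np.round(d["position"],3).tolist(),round(d["confidence"],2)) for d in bot.place_of(cam,"stand_a")]
    print(cam,np.round(r,3),s)
    print([ (np.round(d["position"],3).tolist(),round(d["confidence"],2)) for d in bot.recognise(cam,"tag_a")])
# scene rail far corners (crop px)
for u,v in [(435,145),(410,122),(85,430),(140,470)]: print(back("scene",(200+u/4,130+v/4),.008))
yaw=np.arctan2(-e[0],e[1]); m=np.mean(c,0)
for y in (.15,.05,-.05,-.15):
    s=m+y*np.array([-np.sin(yaw),np.cos(yaw)]); print(y,np.round(s,3),"pre",np.round(s-.075*np.array([np.cos(yaw),np.sin(yaw)]),3))
E
```

```text
[[ 0.549  0.149]
 [ 0.593 -0.272]
 [ 0.531 -0.279]
 [ 0.487  0.14 ]] [ 0.54001235 -0.06531209]
top len 0.4219274622793745 yaw 0.10303525840068792
scene [[ 0.542 -0.065 -0.003]] [([0.527, 0.086, 0.006], 0.81), ([0.548, -0.114, 0.007], 0.79), ([0.533, -0.011, 0.006], 0.64), ([0.556, -0.212, 0.008], 0.62)]
[([0.537, -0.22, 0.099], 0.69), ([0.509, 0.08, 0.098], 0.65), ([0.53, -0.119, 0.094], 0.53)]
top [[ 0.544 -0.067  0.001]] [([0.538, -0.017, 0.005], 0.78), ([0.55, -0.114, 0.008], 0.74), ([0.531, 0.086, 0.008], 0.49), ([0.56, -0.215, 0.006], 0.48)]
[([0.507, 0.084, 0.1], 0.73), ([0.553, -0.018, 0.1], 0.69), ([0.534, -0.119, 0.096], 0.62), ([0.534, -0.214, 0.098], 0.58)]
[0.55182968 0.14610829]
[0.51900101 0.14990831]
[ 0.53304351 -0.27569695]
[ 0.59080196 -0.27009019]
0.15 [0.525 0.084] pre [0.45  0.076]
0.05 [ 0.535 -0.016] pre [ 0.46  -0.023]
-0.05 [ 0.545 -0.115] pre [ 0.471 -0.123]
-0.15 [ 0.555 -0.215] pre [ 0.481 -0.222]
```

Emit:
{"name": "jog_arm", "arguments": {"plan": "22 -43 0 0 0 0.05 1; 44 -86 0 0 0 0.1 1; 66 -129 0 0 0 0.15 1; 88 -172 0 0 0 0.2 1; 110 -215 0 0 0 0.25 1", "force": 20}}

```text
time_s: 1.7
position: [0.2866, 0.383, 0.4048]
orientation: [0.052, 3.141, 0.0]
force: [1.0, 1.2, 0.7]
gripper_width: 0.0122
```

Emit:
{"name": "jog_arm", "arguments": {"plan": "22 -43 0 0 0 0.05 1; 44 -86 0 0 0 0.1 1; 66 -129 0 0 0 0.135 1; 88 -172 0 0 0 0.135 1; 110 -215 0 0 0 0.135 1"}}

```text
time_s: 2.2
position: [0.3966, 0.1678, 0.4052]
orientation: [-0.156, 3.136, 0.0]
force: [1.1, -0.3, 0.2]
gripper_width: 0.0003
```

Emit:
{"name": "jog_arm", "arguments": {"plan": "24 -40 0 0 0 0 1; 40 -70 0 0 0 0 1; 53 -91 0 0 0 0 1; 53 -91 -30 0 0 0 1; 53 -91 -60 0 0 0 1"}}

```text
time_s: 2.7
position: [0.4501, 0.0776, 0.3452]
orientation: [-0.152, 3.134, -0.0]
force: [0.0, -0.0, -0.4]
gripper_width: 0.0003
```

```bash
python3 - <<'E'
from station import bot
import cv2,numpy as np
o=bot.get_obs();print(np.round(o["position"],4))
a=bot.camera("wrist"); b=bot.camera("scene")[120:290,190:360]
cv2.imwrite("pics/w1.png",a[:,:,::-1]); cv2.imwrite("pics/s1.png",cv2.resize(b[:,:,::-1],None,fx=3.5,fy=3.5,interpolation=3))
E
```

```text
[0.4501 0.0776 0.3452]
```

View pics/w1.png

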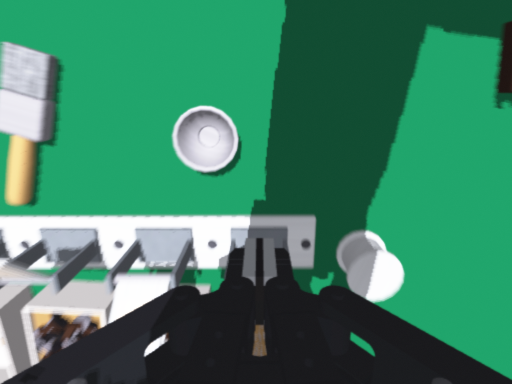

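View pics/s1.png

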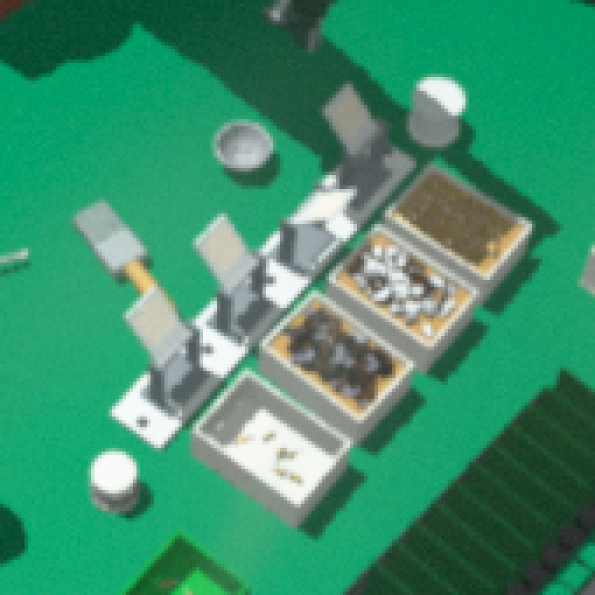

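Wrist view: the shut fingers at (260,260) line up with stand 1 at (270,235), and tag 1 is hidden under the hand. Next I descend and push.

Emit:
{"name": "jog_arm", "arguments": {"plan": "0 0 -25 0 0 0 1; 0 0 -45 0 0 0 1; 0 0 -60 0 0 0 1; 8 1 -60 0 0 0 1; 16 2 -60 0 0 0 1"}}

```text
time_s: 3.3
position: [0.4664, 0.0809, 0.2862]
orientation: [-0.156, 3.136, -0.0]
force: [0.6, -0.5, 1.0]
gripper_width: -0.0003
```

Emit:
{"name": "jog_arm", "arguments": {"plan": "6 1 0 0 0 0 1; 12 1 0 0 0 0 1; 18 2 0 0 0 0 1; 24 2 0 0 0 0 1; 30 3 0 0 0 0 1"}}

```text
time_s: 3.8
position: [0.4957, 0.0836, 0.2848]
orientation: [-0.156, 3.138, -0.0]
force: [-0.5, -0.0, -0.0]
gripper_width: -0.0002
```

Emit:
{"name": "jog_arm", "arguments": {"plan": "6 1 0 0 0 0 1; 11 1 0 0 0 0 1; 16 2 0 0 0 0 1; 21 2 0 0 0 0 1; 25 3 0 0 0 0 1"}}

```text
time_s: 4.3
position: [0.5206, 0.0866, 0.2847]
orientation: [0.156, -3.138, 0.0]
force: [0.5, -0.8, -0.4]
gripper_width: 0.0002
```

```bash
cat > snap.py <<'E'
from station import bot
import cv2,numpy as np,sys
n=sys.argv[1]
b=bot.camera("scene")[120:290,190:360]; t=bot.camera("top")[105:200,150:350]
f=lambda x,k:cv2.resize(x[:,:,::-1],None,fx=k,fy=k,interpolation=3)
B=f(b,2.2);T=f(t,2.2)
im=np.zeros((374,374+440,3),np.uint8);im[:,:374]=B[:374,:374];im[:T.shape[0],374:374+T.shape[1]]=T
cv2.imwrite(f"pics/{n}.png",im[:,:800]); print(bot.get_obs()["position"])
E
python3 snap.py s2
```

```text
[0.52066163 0.08670355 0.28474645]
```

View pics/s2.png

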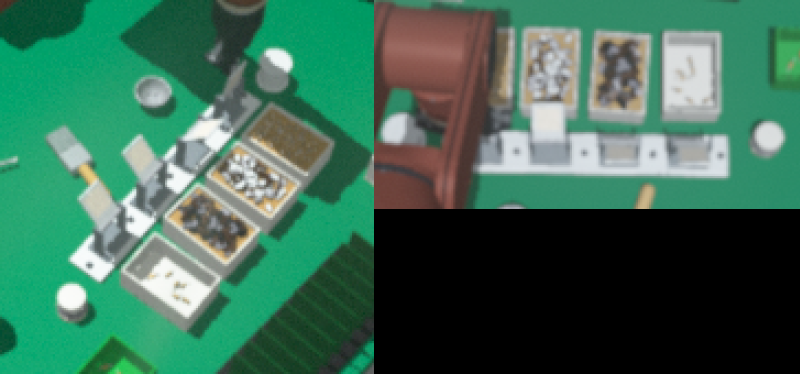

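Scene view: tag 1 at (235,85) stands about upright against the finger, so I push a little further.

Emit:
{"name": "jog_arm", "arguments": {"plan": "5 0 0 0 0 0 1; 10 1 0 0 0 0 1; 14 1 0 0 0 0 1; 18 2 0 0 0 0 1; 18 2 0 0 0 0 1"}}

```text
time_s: 4.9
position: [0.5387, 0.0887, 0.2848]
orientation: [-0.156, 3.137, 0.0]
force: [-0.1, 0.1, 1.2]
gripper_width: 0.0
```

```bash
python3 snap.py s3
```

```text
[0.53820622 0.08867495 0.28456682]
```

View pics/s3.png

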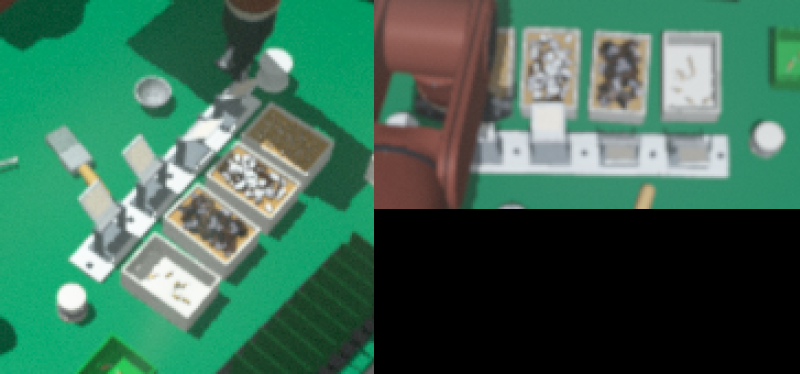

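Tag 1 now lies over to the tub's side at (235,92). I retreat and go to stand 3.

Emit:
{"name": "jog_arm", "arguments": {"plan": "-20 -2 0 0 0 0 1; -40 -4 20 0 0 0 1; -50 -5 55 0 0 0 1; -60 -45 75 0 0 0 1; -66 -90 75 0 0 0 1"}}

```text
time_s: 5.5
position: [0.4725, -0.0012, 0.3636]
orientation: [-0.161, 3.131, -0.002]
force: [1.1, -0.5, 0.5]
gripper_width: -0.0002
```

Emit:
{"name": "jog_arm", "arguments": {"plan": "0 -45 0 0 0 0 1; 0 -85 0 0 0 0 1; 0 -110 0 0 0 0 1; -2 -121 0 0 0 0 1; -2 -121 -10 0 0 0 1"}}

```text
time_s: 6.0
position: [0.4704, -0.1235, 0.3507]
orientation: [-0.152, 3.136, -0.002]
force: [0.4, 0.3, 0.1]
gripper_width: -0.0002
```

```bash
python3 snap.py s4
```

```text
[ 0.46951042 -0.1214127   0.34779317]
```

View pics/s4.png

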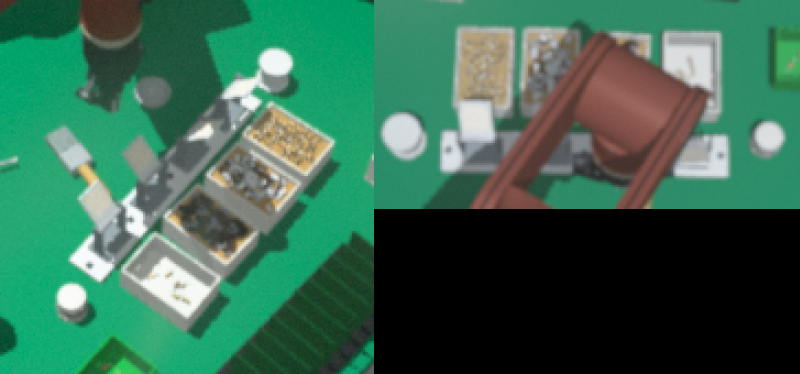

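Tag 1 leans to its tub (240,88) and tag 2 is unchanged at (200,130). Next is tag 3.

Emit:
{"name": "jog_arm", "arguments": {"plan": "0 -1 -25 0 0 0 1; 0 -1 -50 0 0 0 1; 0 -1 -65 0 0 0 1; 8 0 -65 0 0 0 1; 16 1 -65 0 0 0 1"}}

```text
time_s: 6.6
position: [0.4869, -0.1202, 0.2848]
orientation: [0.158, -3.137, -0.001]
force: [0.2, -0.2, 0.5]
gripper_width: 0.0001
```

Emit:
{"name": "jog_arm", "arguments": {"plan": "6 1 0 0 0 0 1; 12 1 0 0 0 0 1; 18 2 0 0 0 0 1; 24 2 0 0 0 0 1; 30 3 0 0 0 0 1"}}

```text
time_s: 7.1
position: [0.5168, -0.1185, 0.2849]
orientation: [-0.155, 3.137, -0.0]
force: [-0.2, -0.2, -0.8]
gripper_width: 0.0002
```

Emit:
{"name": "jog_arm", "arguments": {"plan": "6 1 0 0 0 0 1; 11 1 0 0 0 0 1; 16 2 0 0 0 0 1; 21 2 0 0 0 0 1; 25 3 0 0 0 0 1"}}

```text
time_s: 7.6
position: [0.5416, -0.1154, 0.2847]
orientation: [-0.156, 3.138, -0.0]
force: [-0.4, -0.3, -0.0]
gripper_width: -0.0
```

Emit:
{"name": "jog_arm", "arguments": {"plan": "5 0 0 0 0 0 1; 10 1 0 0 0 0 1; 14 1 0 0 0 0 1; 18 2 0 0 0 0 1; 18 2 0 0 0 0 1"}}

```text
time_s: 8.1
position: [0.5596, -0.1133, 0.2847]
orientation: [-0.156, 3.137, -0.0]
force: [-0.7, 0.5, -0.4]
gripper_width: 0.0002
```

```bash
python3 snap.py s5
```

```text
[ 0.55919547 -0.11328367  0.28459411]
```

View pics/s5.png

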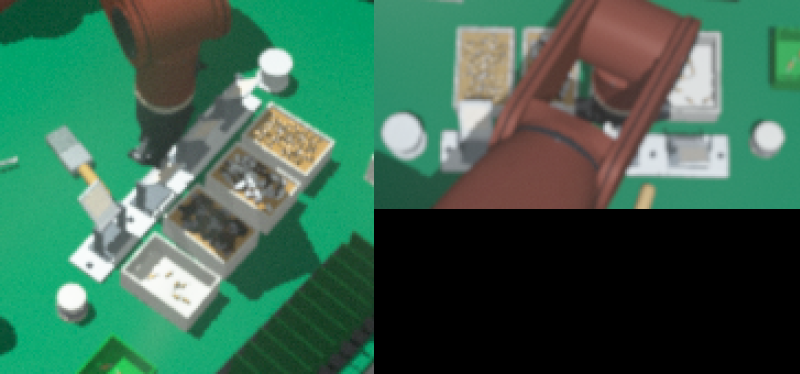

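Tag 3 appears flipped at (170,175). I retreat up and back, away to the left.

Emit:
{"name": "jog_arm", "arguments": {"plan": "-20 -2 0 0 0 0 1; -40 -4 20 0 0 0 1; -55 -5 55 0 0 0 1; -65 -6 90 0 0 0 1; -75 20 120 0 0 0 1"}}

```text
time_s: 8.7
position: [0.4836, -0.0949, 0.4066]
orientation: [-0.151, 3.137, -0.003]
force: [1.2, 0.5, -0.3]
gripper_width: 0.0001
```

Emit:
{"name": "jog_arm", "arguments": {"plan": "-10 45 0 0 0 0 1; -20 90 0 0 0 0 1; -30 135 0 0 0 0 1; -40 180 0 0 0 0 1; -50 225 0 0 0 0 1"}}

```text
time_s: 9.2
position: [0.4332, 0.1331, 0.4049]
orientation: [-0.155, 3.137, 0.0]
force: [1.1, 0.0, -0.5]
gripper_width: 0.0004
```

Emit:
{"name": "jog_arm", "arguments": {"plan": "-10 45 0 0 0 0 1; -20 90 0 0 0 0 1; -30 135 0 0 0 0 1; -45 170 0 0 0 0 1; -45 170 0 0 0 0 1"}}

```text
time_s: 9.7
position: [0.3872, 0.3048, 0.4047]
orientation: [0.164, -3.137, -0.002]
force: [0.1, 0.3, -0.5]
gripper_width: -0.0002
```

```bash
python3 snap.py s6; python3 - <<'E'
from station import bot
import numpy as np
for l in ["tub_resistors","tub_capacitors","tub_connectors","tub_low"]:
    print(l,[np.round(d["position"],3).tolist() for d in bot.place_of("top",l)])
for c in ["scene","top"]: print(c,[(np.round(d["position"],3).tolist(),round(d["confidence"],2)) for d in bot.recognise(c,"tag_a")])
E
```

```text
[0.38866401 0.30205095 0.40452617]
tub_resistors [[0.647, 0.091, 0.003]]
tub_capacitors [[0.656, -0.004, -0.001]]
tub_connectors [[0.664, -0.1, 0.0]]
tub_low [[0.669, -0.204, 0.005], [0.72, -0.385, 0.001], [0.414, -0.565, 0.0], [0.253, -0.469, 0.005]]
scene [([0.549, 0.084, 0.104], 0.54), ([0.56, -0.018, 0.103], 0.52), ([0.539, -0.218, 0.094], 0.49)]
top [([0.57, -0.111, 0.095], 0.83), ([0.551, -0.016, 0.097], 0.8), ([0.545, 0.087, 0.098], 0.76), ([0.537, -0.213, 0.1], 0.53)]
```

View pics/s6.png

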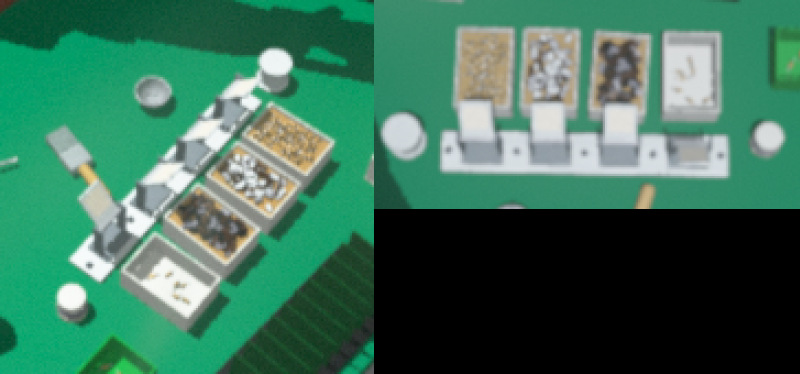

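Tags 1–3, at (476,115), (548,122) and (618,122) in the top crop, lean to the full tubs. Tag 4 (690,150) leans to the robot. The tubs have not moved and the arm is clear.

```bash
python3 -c "
from station import bot
print(bot.hand_in())"
```

```text
the job is handed in; nothing more can be done
None
```

I flipped two tags over to lean towards their full tubs: the one in front of the resistors and the one in front of the connectors. The capacitors' tag was already leaning to its tub, and the run-down tub's tag was already leaning to the robot, so I left both alone. The job is handed in, with about 10 s used of the 72 s.

**Tags:** In the last scene and overhead pictures, the three tags at full tubs lean to the tubs and the run-down tub's tag leans to the robot. In the scene view the network missed the connectors' tag, but the overhead detection and both pictures show it flipped.

**Everything else:** The tubs read within about 5 mm of their first positions, which is about the network's own accuracy. The other loose things near the rail look unmoved. The arm ended clear at a TCP height of 0.40 m, and the wrist force readings stayed under about 2 N. I did not measure the tag angles in radians; I judged them from the pictures and the positions of the tags.

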